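Change over the mould in a bench screw press

TASK

Change the mould in the screw press: wind the handwheel all the way open, pull the cured mould with the red handle out from under the platen and set it down gently, flat on the plywood board, then slide the mould with the blue handle in under the platen, between the guides, until it is fully home against the back stop. Clamp it by winding the handwheel down until the red line on the rim stands at the pointer behind the far rim. Do not disturb the cup, the resin tub or the roll of tape.

Things in the scene. Friction and masses are not known exactly. Their poses are not given: they have to be found in the camera images.
- press: Green bench screw press, fixed, 297 x 216 x 252 mm. Origin on the bench top under the spindle axis; +x to its back (away from the robot, within 0.2 rad of world x), z up. Moulds go in along +x under the pad. Crosshead (56 mm deep in x) and handwheel (outer radius 62 mm) overhang the pad, columns at y +-82 mm: an upright gripper must stay in front of x -62 mm when low
- back_stop (a point): middle of the front face of the back stop, at deck height: press frame (+45, 0, 30) mm. The flat nose (the end away from the handle) of a mould fully home touches it; the mould's origin is then at x -20 mm in the press frame
- deck_front (a point): middle of the front edge of the steel deck that the moulds slide on, press frame (-212, 0, 30) mm. Dry metal: a mould held pressed down drags hard, eased up 1 to 3 mm by its handle it glides. Deck 96 mm wide, x -212 to +50 mm in the press frame. On it two guide rails 65 mm apart inside, 14 mm high, from x -70 to +55 mm, with mouths that flare out to about 86 mm apart at x -100 mm
- handwheel (a joint): angle of the handwheel about the vertical spindle, rad; 0 = red line at the pointer (clamped). Grows counter-clockwise seen from above, which opens the press (+4 mm of platen height per rad), to a stop at 1.8 (fully open); starts between 0 and 0.4. Clockwise closes; stop at -0.4. Friction 0.15 N m; it stays where it is left
- wheel_axis (a point): centre of the handwheel, 190 mm above the bench on the spindle axis. Black wheel with round rim, rim circle radius 55 mm, rim 14 mm thick, three spokes
- crank_grip (a point): point on the axis of the wheel's upright black revolving handle (22 mm thick, turns freely, from 10 to 62 mm above the wheel's centre), 40 mm above the wheel's centre, 55 mm from the spindle axis, across the wheel from the red line. Near side of the wheel at joint value 0, right side (seen from the robot) when fully open
- red_line (a point): top of the red line on the wheel's rim, among white graduation lines 10 degrees apart, 62 mm from the spindle axis
- pointer (a point): tip of the fixed yellow pointer on a steel bracket behind the far rim of the wheel (press frame +62, 0, 198.5 mm)
- mould_red: Cured mould: closed aluminium block 130 x 60 x 42 mm (x, y, z), red patch on top, red handle; 0.32 to 0.63 kg. Origin at the centre of the block's underside, centre of mass 6 mm from the block's middle towards the handle. Handle along its -x, flat nose at x +65 mm. Starts in the press, home against the back stop, handle towards the robot
- mould_red_grip (a point): centre of the red handle of the cured mould: bar 44 mm long in x, 16 mm wide in y, 22 mm high, 103 mm in front (-x) of the mould's origin and 27 mm above its underside; joined to the block by a thinner neck
- mould_blue: New mould: the same block 130 x 60 x 42 mm and mass range, blue patch, blue handle. Origin at the centre of the block's underside, handle along its -x, flat nose at x +65 mm. Starts on the bench on one side of the press (either side), its handle roughly towards the robot (its x within 0.45 rad of world x)
- mould_blue_grip (a point): centre of the blue handle of the new mould: bar 44 x 16 x 22 mm (x, y, z), 103 mm in front (-x) of the mould's origin and 27 mm above its underside
- out_board: Plywood board for cured moulds, fixed, 250 x 160 mm (x, y), top 20 mm above the bench; origin on the bench under its centre, long side along its x (within 0.3 rad of world x). It lies on the side of the press where the new mould is not
- mixing_cup: white mixing cup, loose, 60 mm wide and 64 mm tall, origin at its foot; behind, on the left; not to be disturbed
- resin_tub: white tub with a red lid, loose, 68 mm wide and 70 mm tall, origin at its foot; behind, on the right; not to be disturbed
- masking_tape: roll of cream masking tape lying flat, loose, 104 mm wide and 25 mm high, origin at its underside; behind, far left; not to be disturbed
- pad: the press's pad: dark steel plate 90 x 62 x 14 mm (x, y, z) with a rubber face below, sprung under the platen. Origin at the centre of its underside, on the spindle axis: 70 mm above the bench at wheel 0 if nothing is under it, plus 4 mm per rad of opening (77 mm fully open, 5 mm over a mould). Spring 4 N/mm; clamping a mould at wheel 0 pushes it in 2 mm and presses with about 14 N

How it is judged:
On the way, in this order (a step that is already met when the one before it is completed fails the run):
1. the handwheel is wound open (beyond 1.3 rad) with the cured mould still in the press (value of joint handwheel above 1.3 rad and x of mould_red in the frame of press above -0.04 m), for 0.1 s.
2. the cured mould stands flat on the board, let go (x of mould_red in the frame of out_board between -0.1 and 0.1 m and y of mould_red in the frame of out_board between -0.06 and 0.06 m and z of mould_red in the frame of out_board between 0.016 and 0.024 m and angle between mould_red's own z axis and vertical below 0.06 rad and contact force between the fingers and mould_red below 0.3 N and linear speed of mould_red below 0.02 m/s), for 0.2 s.
3. the new mould is home against the back stop with the press still open (beyond 0.9 rad) (x of mould_blue in the frame of press above -0.025 m and y of mould_blue in the frame of press between -0.006 and 0.006 m and z of mould_blue in the frame of press between 0.027 and 0.033 m and x of mould_blue_grip in the frame of press below -0.1 m and value of joint handwheel above 0.9 rad), for 0.2 s.
At the end, for the whole second after the job is handed in: Cured mould flat on the board, its middle within 100 mm (lengthwise) and 60 mm (across) of the board's; new mould flat on the deck between the guides within 5 mm of the back stop, handle outwards, pressed by the pad with over 4 N; red line within 0.15 rad of the pointer; all at rest (x of mould_red in the frame of out_board between -0.1 and 0.1 m and y of mould_red in the frame of out_board between -0.06 and 0.06 m and z of mould_red in the frame of out_board between 0.016 and 0.024 m and angle between mould_red's own z axis and vertical below 0.06 rad and x of mould_blue in the frame of press above -0.025 m and y of mould_blue in the frame of press between -0.006 and 0.006 m and z of mould_blue in the frame of press between 0.027 and 0.033 m and x of mould_blue_grip in the frame of press below -0.1 m and linear speed of each of mould_red, mould_blue below 0.02 m/s and value of joint handwheel between -0.15 and 0.15 rad and contact force between pad and mould_blue above 4 N); the robot touches nothing.
It fails at once if the cup is disturbed (moved more than 25 mm) (distance of mixing_cup from where it was at the start of the episode above 0.025 m).
It fails at once if the resin tub is disturbed (moved more than 25 mm) (distance of resin_tub from where it was at the start of the episode above 0.025 m).
It fails at once if the roll of tape is disturbed (moved more than 25 mm) (distance of masking_tape from where it was at the start of the episode above 0.025 m).
It fails at once if a mould is let go in the air (more than 50 mm above the bench with no finger touching it) ((height (world z) of mould_red above 0.05 m and contact force between the fingers and mould_red below 0.05 N) or (height (world z) of mould_blue above 0.05 m and contact force between the fingers and mould_blue below 0.05 N)).
It fails at once if a mould is tipped by more than 0.6 rad (angle between any of mould_red, mould_blue's own z axis and vertical above 0.6 rad).
It also fails if it takes over 72 s, if anything falls off the work surface, if the arm or the gripper's body presses on something with over 40 N, if the wrist force passes 120 N, or if a joint passes its speed limit or range.

ROBOT

A 6-joint arm with a two-finger parallel gripper is mounted at the origin on a cart in front of the work surface, level with it; the furniture and walls round the work are solid. World frame = base frame: x ahead of the robot, y to its left, z up, the work surface at z = 0. Lengths are in m, angles in rad, forces in N, time in s.
With the tool pointing down it reaches from about 0.35 to 0.775 m from the base axis. Payload 5.5 kg.
Tool frame: the origin (TCP) lies between the finger pads; the fingertips stand 19 mm ahead of it and the grasp point (between the pads) is the TCP; z points along the fingers, y is the line along which they close (so a half turn about z gives the same grasp; the last joint's range is limited). The gripper opens to 85 mm and grips with 20 to 120 N. Pads are 22 mm wide; open, the fingers measure 114 mm over their backs; the gripper's body (76 mm by 85 mm) begins 54 mm behind the grasp point. The pads swing forward as they close: fully open they stand 13 mm farther back than shut.
Start: joints at [-1.339, 0.313, 0.046, 1.304, 0, 1.431], TCP at [0.209, -0.536, 0.25] pointing down, gripper open.
Joint ranges: [-2.76, 2.76], [-0.86, 1.69], [-1.03, 1.26], [-2.2, 2.34], [-1.47, 1.5], [-3.14, 3.14]. Speed limits (rad/s): [2.57, 2.57, 3.14, 3.14, 3.14, 3.14].

INTERFACE

Orientations are given as a unit quaternion [w, x, y, z].
In Python, from workcell import env gives the robot as it stands.
- The arm moves only by the tool carry_out, never from a script. Its argument "increments" is a list that holds one entry, the list of rows, each a list of 6 numbers: the shift along the tool's x, y, z each as a share of 50 cm, from -1 to 1, then the turn, a rotation vector about the tool's x, y, z each as a share of 2 pi rad, from -1 to 1. In form: [[[x, y, z, ax, ay, az], ...]]. A call has 1 to 5 rows; each row is the pose to reach, as a shift and turn from the pose commanded when the call began, along the tool's axes at that moment, turning the shorter way round; what a row does not reach only later rows make up. A row lasts 1/8 s, in which the tool goes at most 62.5 mm and 10.7 degrees, less where a joint would pass 70% of its speed; a pose out of reach is approached as far as the arm can. A call with a number of a shift or a turn outside -1 to 1 is refused whole. A call with a gripper value outside its range is refused whole. "jaw" is the closure, from 0 (fully open) to 1 (shut), set as the call begins (left out, the last holds). The fingers move at their own pace and stop on an object; "squeeze" is the grip in N (left out, the last holds). Time passes only in rows, so rows that repeat a pose let the fingers close. It gives the time, the measured TCP pose, the force, the opening and the grip force at its end, in the units of the state.
- env.get_state(): the state, without advancing time (a new reading comes with each control period).
- env.read_camera(name): name is "side" or "top" or "wrist"; returns a dict with "frame" (384x512x3 uint8, blue, green, red), "z_map" (384x512 float32, m along the optical axis (not along the pixel's ray), 0 where there is no reading), "intrinsics" (3x3 intrinsics, pixels), "k1" (the pictures are not rectified: a ray, as slopes to the right and down, at radius r is drawn at 1 + k1 r^2 times it, then the intrinsics apply), "R" (3x3) and "t" (3): a world point X has camera coordinates R X + t; the wrist camera has in their place "T_tool_cam" (4x4, takes a point from camera to tool coordinates, whose origin is the TCP and whose axes are the flange's). Camera axes: x right, y down, z forward; pixel columns grow to the right and rows downward; lengths in m; the calibration is good to about 2 mm. A picture is of the moment at which its call begins: read the wrist's pose just before it.
- env.hand_in(): hands the job in; it is judged then, once.
Trained networks look in the newest picture that a camera, given by its name, has taken for a name from the list of things; names that differ only in an ending like _2 or _b are one class to them, and where a whole thing is asked for, a point or a joint stands for the part that bears it (a point fixed in the world has none). Each returns a list of dicts, best first, with "score" (0 to 1); they miss things now and then, are a little off and sometimes report something else, mostly with a low value. They report only what shows in the picture. A call takes as long as a camera call.
- env.find_in(camera, name): "position" ([x, y, z] in m, in world coordinates, good to about 4 mm: the middle of the surface that is visible of it).
The state is a dict: "clock": time; "joint_pos": joint angles; "qvel": joint speeds; "tau": joint torques, N m; "tcp_pos": TCP position; "orientation": TCP orientation; "wrist_force": force on the tool from outside, world axes, zero at the start; "ft_torque": the same for the moment, N m; "finger_gap": finger opening in m; "grip_force": force on a finger pad.
Only numpy, scipy, OpenCV 4.12 (cv2) and the standard library are available. Lean on these libraries where they do the work, as an engineer would, in place of code of your own. Each camera call takes 0.05 s, during which the arm holds its last target. There are 200 camera calls.

## Working session

There is one attempt and no reset: what is moved stays moved. The work goes in short steps, Python scripts to look and compute and a tool call to move; the robot and the scene stay as the last step left them, time stands still between calls to the robot, and variables do not carry over. Pictures are saved under pics/ and viewed, at most 10 in all, crops included, and the job is handed in when it is done.

Besides the shell and the picture viewer there is one more tool, called after "Request:" as name(argument=value, ...) on one line, values as JSON. carry_out: Moves the arm, as the interface text tells. Its arguments: {"type":"object","properties":{"increments":{"type":"array","items":{"type":"array","items":{"type":"array","items":{"type":"number","minimum":-1,"maximum":1}}}},"jaw":{"type":"number"},"squeeze":{"type":"number"}},"required":["increments"]}

```bash
mkdir -p pics; ls; cat > h.py <<'E'
import numpy as np, cv2
from workcell import env
from scipy.spatial.transform import Rotation as Ro
def rd(name):
    s=env.get_state(); c=env.read_camera(name)
    if 'R' in c: c['Rw']=np.array(c['R']).T; c['o']=-c['Rw']@np.array(c['t'])
    else:
        w,x,y,z=s['orientation']; Rt=Ro.from_quat([x,y,z,w]).as_matrix(); T=np.array(c['T_tool_cam'])
        c['Rw']=Rt@T[:3,:3]; c['o']=np.array(s['tcp_pos'])+Rt@T[:3,3]
    return c
def ray(c,uv):
    uv=np.atleast_2d(np.array(uv,float)); K=np.array(c['intrinsics'])
    d=np.stack([(uv[:,0]-K[0,2])/K[0,0],(uv[:,1]-K[1,2])/K[1,1]],1); n=d.copy()
    for _ in range(20): n=d/(1+c['k1']*(n**2).sum(1,keepdims=True))
    return np.c_[n,np.ones(len(n))]
def atz(c,uv,z):
    r=ray(c,uv)@c['Rw'].T; return c['o']+r*((z-c['o'][2])/r[:,2])[:,None]
def depth(c,uv):
    uv=np.atleast_2d(uv).astype(int); z=c['z_map'][uv[:,1],uv[:,0]]
    return c['o']+(ray(c,uv)*z[:,None])@c['Rw'].T
def proj(c,X):
    p=(np.atleast_2d(X)-c['o'])@c['Rw']; n=p[:,:2]/p[:,2:]; n=n*(1+c['k1']*(n**2).sum(1,keepdims=True))
    K=np.array(c['intrinsics']); return n*[K[0,0],K[1,1]]+[K[0,2],K[1,2]]
def cloud(c):
    v,u=np.mgrid[0:384,0:512]; uv=np.c_[u.ravel(),v.ravel()]
    P=depth(c,uv); P[c['z_map'].ravel()==0]=np.nan
    return P.reshape(384,512,3)
E
python3 - <<'E'
from h import *
np.set_printoptions(precision=4,suppress=True)
for n in ['top','side']:
    c=rd(n); cv2.imwrite(f'pics/{n}0.png',c['frame']); print(n,c['o'],c['k1'],np.array(c['intrinsics'])[0])
    for t in ['press','back_stop','deck_front','wheel_axis','crank_grip','red_line','pointer','mould_red','mould_red_grip','mould_blue','mould_blue_grip','out_board','mixing_cup','resin_tub','masking_tape']:
        r=env.find_in(n,t); print(t,[(np.round(q['position'],4).tolist(),round(q['score'],2)) for q in r[:2]])
print(env.get_state())
E
```

```text
pics
top [0.4571 0.0415 1.3741] -0.13841729643684947 [422.5613   0.     254.81  ]
press [([0.6132, -0.0253, 0.0293], 0.95), ([0.7288, 0.2103, 0.0225], 0.4)]
back_stop [([0.6166, -0.0156, 0.028], 0.73)]
deck_front [([0.6173, -0.0212, 0.0296], 0.68)]
wheel_axis [([0.6196, -0.0265, 0.0276], 0.62)]
crank_grip [([0.6433, -0.028, 0.1961], 0.84)]
red_line [([0.6425, -0.0311, 0.1929], 0.57)]
pointer [([0.6193, -0.0234, 0.0264], 0.85)]
mould_red [([0.5656, -0.0278, 0.0728], 0.64)]
mould_red_grip [([0.5678, -0.0259, 0.0688], 0.68)]
mould_blue [([0.4879, 0.2495, 0.0437], 0.94)]
mould_blue_grip [([0.4879, 0.251, 0.0442], 0.8), ([0.5658, -0.027, 0.0727], 0.56)]
out_board [([0.4605, -0.2832, 0.0149], 0.59)]
mixing_cup [([0.731, 0.2122, 0.0236], 0.82)]
resin_tub [([0.713, -0.2058, 0.0701], 0.59), ([0.6428, -0.03, 0.1963], 0.51)]
masking_tape [([0.6827, 0.359, 0.024], 0.95), ([0.6172, -0.0277, 0.0296], 0.55)]
side [0.4004 0.8182 0.8698] -0.053818240677391216 [354.7329   0.     251.7873]
press [([0.6202, 0.0131, 0.036], 0.59)]
back_stop [([0.6244, 0.0133, 0.0343], 0.94)]
deck_front [([0.6194, 0.0197,
[... 433 characters left out ...]
 [([0.4574, -0.2732, 0.0216], 0.97)]
mixing_cup [([0.7223, 0.2075, 0.0337], 0.72)]
resin_tub [([0.4593, -0.2708, 0.0207], 0.63), ([0.72, -0.1828, 0.061], 0.61)]
masking_tape [([0.6813, 0.3689, 0.0219], 0.62)]
{'clock': 1.6, 'joint_pos': array([-1.3386,  0.3132,  0.0461,  1.3036,  0.    ,  1.4312]), 'qvel': array([-0.0001,  0.0001, -0.0002,  0.0001, -0.0018, -0.    ]), 'tau': array([ -0.0013, -48.0466,  29.8802,   0.0007,  -0.0002,   0.    ]), 'tcp_pos': array([ 0.2089, -0.5357,  0.2503]), 'orientation': array([0.    , 0.9828, 0.1848, 0.    ]), 'wrist_force': array([0.1953, 0.2437, 0.3001]), 'ft_torque': array([-0.0065,  0.0511, -0.0023]), 'grip_force': 0.0, 'finger_gap': 0.08523445939020424}
```

View pics/top0.png

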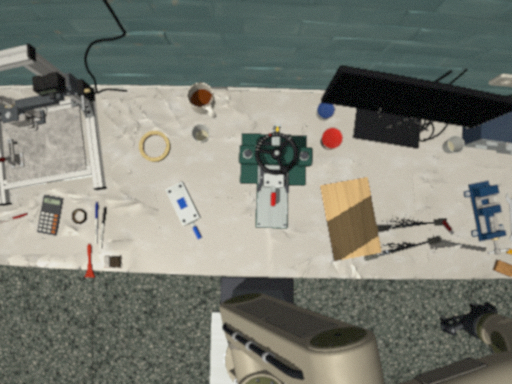

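View pics/side0.png

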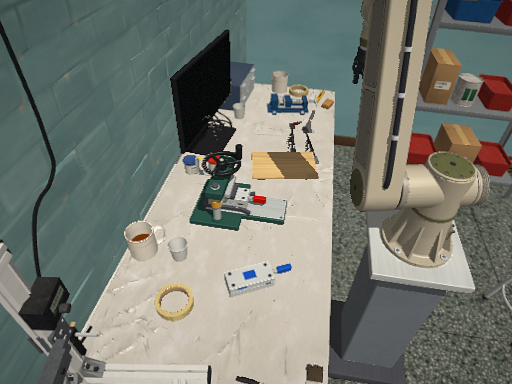

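```bash
python3 - <<'E'
from h import *
np.set_printoptions(precision=4,suppress=True)
c=rd('top'); P=cloud(c); f=c['frame'].astype(int); b,g,r=f[...,0],f[...,1],f[...,2]
hsv=cv2.cvtColor(c['frame'],cv2.COLOR_BGR2HSV).astype(int)
Z=P[...,2]; X=P[...,0]; Y=P[...,1]
near=(abs(X-.6)<.25)&(abs(Y+.03)<.15)
w=near&(Z>.17)&(Z<.205); print('wheel',w.sum(),P[w].mean(0),P[w].min(0),P[w].max(0))
(a,bb),rad=cv2.minEnclosingCircle(P[w][:,:2].astype(np.float32)); print(a,bb,rad)
k=near&(Z>.22); print('crank',k.sum(),P[k].mean(0) if k.any() else 0, P[k].max(0) if k.any() else 0)
d=near&(Z>.022)&(Z<.038)&(hsv[...,1]<60)&(X<.58); q=P[d]; rect=cv2.minAreaRect(q[:,:2].astype(np.float32)); print('deck',d.sum(),np.median(Z[d]),rect)
def comp(m,n):
    m=m.astype(np.uint8); k,l,s,ce=cv2.connectedComponentsWithStats(m)
    for i in range(1,k):
        if s[i,4]>8: print(n,ce[i],s[i],np.nanmedian(P[l==i],0),cv2.minAreaRect(P[l==i][:,:2].astype(np.float32)))
comp((hsv[...,0]>105)&(hsv[...,0]<130)&(hsv[...,1]>130)&(abs(X-.45)<.2)&(abs(Y-.25)<.15),'blue')
comp(((hsv[...,0]<8)|(hsv[...,0]>172))&(hsv[...,1]>150)&near,'red')
comp((hsv[...,0]>10)&(hsv[...,0]<28)&(hsv[...,1]>70)&(abs(Y+.28)<.14)&(abs(X-.46)<.17),'board')
comp((hsv[...,0]>22)&(hsv[...,0]<35)&(hsv[...,1]>120)&near,'yellow')
comp((Z>.03)&(Z<.06)&(abs(X-.48)<.15)&(abs(Y-.25)<.12),'bluemould')
comp((hsv[...,0]>60)&(hsv[...,0]<100)&(hsv[...,1]>80)&near,'green')
E
```

```text
wheel 965 [ 0.6534 -0.0279  0.1924] [ 0.5819 -0.1792  0.17  ] [0.8323 0.0661 0.2048]
0.7245022654533386 -0.05823098495602608 0.15135134756565094
crank 336 [ 0.7763 -0.145   0.3119] [ 0.8338 -0.0332  0.3959]
deck 1225 0.029979638467852565 ((0.5031831860542297, -0.023348025977611542), (0.2122882753610611, 0.15181514620780945), 89.613037109375)
blue [181.5849 202.7925] [178 198   8  10  53] [0.4982 0.2602 0.0431] ((0.4983520209789276, 0.2609908878803253), (0.026639286428689957, 0.018208494409918785), 27.51380157470703)
blue [196.6176 232.1765] [194 227   7  11  34] [0.4081 0.2097 0.0388] ((0.4083302915096283, 0.2110493779182434), (0.035285938531160355, 0.008393109776079655), 28.149494171142578)
red [322.6667 138.8333] [322 135   2   8  12] [ 0.7101 -0.1782  0.0693] ((0.712658703327179, -0.17709337174892426), (0.021922778338193893, 0.00418353034183383), 0.8635619878768921)
red [273.    198.549] [271 193   5  13  51] [ 0.5207 -0.0259  0.0676] ((0.5179276466369629, -0.025912031531333923), (0.03716844320297241, 0.012606053613126278), 0.6878213882446289)
board [350.4489 218.3501] [ 320  177 
[... 900 characters left out ...]
145  16   6  45] [ 0.6628 -0.0029  0.163 ] ((0.6611260175704956, -0.002732574939727783), (0.030496230348944664, 0.03342190757393837), 38.780487060546875)
green [287.3897 155.0103] [281 144  13  22 195] [ 0.6414 -0.0608  0.1632] ((0.6549423933029175, -0.059344422072172165), (0.03278227895498276, 0.09082462638616562), 82.78064727783203)
green [248.6314 169.4932] [240 153  17  30 369] [0.6112 0.0511 0.0284] ((0.6078901886940002, 0.05270843207836151), (0.0722861960530281, 0.04818098247051239), 1.522807240486145)
green [267.563  158.5407] [259 152  19  12 135] [ 0.628  -0.0011  0.1642] ((0.6314297318458557, -0.0032483842223882675), (0.031043434515595436, 0.052281204611063004), 2.2884559631347656)
```

Request:
carry_out(increments=[[[0.91,-0.73,-0.4,0,0,0.0592],[0.91,-0.73,-0.4,0,0,0.0592],[0.91,-0.73,-0.4,0,0,0.0592],[0.91,-0.73,-0.4,0,0,0.0592],[0.91,-0.73,-0.4,0,0,0.0592]]], jaw=0.3)

```text
clock: 2.28
tcp_pos: [0.3571, -0.278, 0.3525]
orientation: [0.0, 1.0, -0.0, 0.0]
wrist_force: [0.5, 0.1, 0.2]
finger_gap: 0.0599
grip_force: 0.0
```

Request:
carry_out(increments=[[[0.286,-0.496,-0.195,0,0,0],[0.286,-0.496,-0.195,0,0,0],[0.286,-0.496,-0.195,0,0,0],[0.286,-0.496,-0.195,0,0,0],[0.286,-0.496,-0.195,0,0,0]]])

```text
clock: 2.9
tcp_pos: [0.5003, -0.0295, 0.4502]
orientation: [0.0, 1.0, 0.0, 0.001]
wrist_force: [0.8, -0.6, 0.0]
finger_gap: 0.0602
grip_force: 0.0
```

```bash
python3 - <<'E'
from h import *
np.set_printoptions(precision=4,suppress=True)
c=rd('wrist'); cv2.imwrite('pics/w0.png',c['frame']); np.savez('w0.npz',**{k:c[k] for k in ['frame','z_map','Rw','o','k1','intrinsics']})
print(c['T_tool_cam'],c['o'],c['intrinsics'],c['k1'],env.get_state()['tcp_pos'])
E
```

```text
[[ 0.0002 -0.9566 -0.2914  0.0734]
 [ 1.     -0.0001  0.0008 -0.0001]
 [-0.0008 -0.2914  0.9566 -0.1232]
 [ 0.      0.      0.      1.    ]] [ 0.5736 -0.0293  0.5735] [[282.1972   0.     257.3435]
 [  0.     282.1972 190.9915]
 [  0.       0.       1.    ]] -0.018659171655387063 [ 0.5024 -0.0255  0.4512]
```

View pics/w0.png

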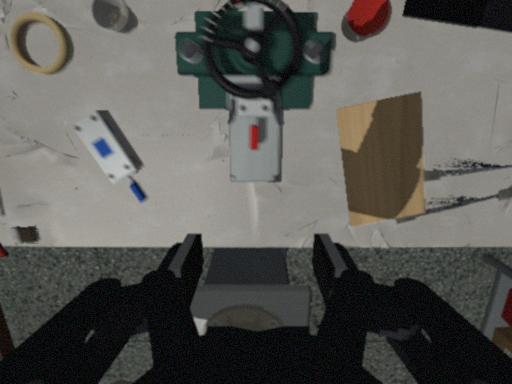

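```bash
python3 - <<'E'
from h import *
np.set_printoptions(precision=4,suppress=True)
cs=[]
for i in range(4):
    c=rd('wrist'); s=env.get_state(); print(s['clock'],s['tcp_pos'],s['qvel'],s['joint_pos'],c['o'])
P=cloud(c); np.save('Pw.npy',P); cv2.imwrite('pics/w1.png',c['frame'])
hsv=cv2.cvtColor(c['frame'],cv2.COLOR_BGR2HSV).astype(int); X,Y,Z=P[...,0],P[...,1],P[...,2]
def comp(m,n,k0=30):
    k,l,s,ce=cv2.connectedComponentsWithStats(m.astype(np.uint8))
    for i in range(1,k):
        if s[i,4]>k0: print(n,ce[i].round(),s[i,4],np.nanmedian(P[l==i],0),cv2.minAreaRect(P[l==i][:,:2].astype(np.float32)))
near=(abs(X-.6)<.19)&(abs(Y+.03)<.1)
comp((hsv[...,0]>100)&(hsv[...,0]<130)&(hsv[...,1]>130)&(X>.35)&(Y>.1)&(X<.6),'blue')
comp(((hsv[...,0]<8)|(hsv[...,0]>172))&(hsv[...,1]>150)&near,'red')
comp((hsv[...,0]>8)&(hsv[...,0]<28)&(hsv[...,1]>60)&(abs(Y+.28)<.14)&(abs(X-.46)<.17),'board',500)
comp((Z>.03)&(Z<.06)&(abs(X-.48)<.15)&(abs(Y-.25)<.12),'bm')
comp((Z>.02)&(Z<.038)&near&(X<.56)&(hsv[...,1]<70),'deck')
comp((Z>.215)&near,'crank')
w=near&(Z>.182)&(Z<.212); q=P[w]; print(w.sum()); 
from scipy.optimize import least_squares
# outer silhouette: fit rim torus circle
f=lambda p:np.hypot(q[:,0]-p[0],q[:,1]-p[1])-.055
s=least_squares(f,[.645,-.027],loss='soft_l1',f_scale=.004); print('wheel',s.x,q[:,2].max())
E
```

```text
3.0 [ 0.5015 -0.0279  0.4504] [-0.0685 -0.0192 -0.072  -0.0194 -0.0398 -0.0581] [-0.2162  0.1992  0.3858  1.7547  0.0011  2.9195] [ 0.5753 -0.0254  0.5748]
3.05 [ 0.5006 -0.0297  0.4496] [-0.0568 -0.0143 -0.0514 -0.0104 -0.0131 -0.0162] [-0.2193  0.1984  0.3828  1.7539 -0.0001  2.9179] [ 0.5746 -0.0274  0.5738]
3.1 [ 0.4999 -0.0309  0.4491] [-0.0422 -0.009  -0.0324 -0.0075 -0.0028 -0.0017] [-0.2218  0.1977  0.3807  1.7536 -0.0005  2.9175] [ 0.5739 -0.0292  0.5729]
3.15 [ 0.4995 -0.0317  0.4488] [-0.0292 -0.0079 -0.0163 -0.0027 -0.0002  0.0018] [-0.2235  0.1972  0.3794  1.7535 -0.0005  2.9175] [ 0.5734 -0.0305  0.5723]
blue [104. 148.] 190 [0.4961 0.2584 0.0417] ((0.49613359570503235, 0.25864115357398987), (0.030645497143268585, 0.02393084205687046), 28.027055740356445)
blue [138. 192.] 170 [0.4076 0.2069 0.0364] ((0.4065878391265869, 0.2081608921289444), (0.03893650695681572, 0.013309655711054802), 29.57750129699707)
red [255. 138.] 174 [ 0.5178 -0.0272  0.0676] ((0.5173202157020569, -0.028039593249559402), (0.01248203869909048, 0.038874201476573944), 89.88835144042969)
board [383. 159.] 9707 [ 0.474  -0.2815  0.0199] ((0.459255188703537, -0.2884294390678406), (0.25864097476005554, 0.1676582247018814), 12.051340103149414)
bm [107. 150.] 2578 [0.4942 0.2539 0.0412] ((0.47086623311042786, 0.2442663162946701), (0.1897774040699005, 0.062226105481386185), 29.00727081298828)
deck [255. 150.] 3060 [ 0.487  -0.0269  0.0296] ((0.49314790964126587, -0.02683095633983612), (0.10393951088190079, 0.13315093517303467), 89.75536346435547)
crank [272.  90.] 373 [ 0.5891 -0.0465  0.2511] ((0.589262843132019, -0.04654274880886078), (0.02251008152961731, 0.02199021726846695), 35.87112808227539)
crank [257. 332.] 39544 [ 0.5105 -0.0304  0.5068] ((0.5031594038009644, -0.03057759255170822), (0.034691017121076584, 0.132724791765213), 0.8680781126022339)
4268
wheel [ 0.6378 -0.0274] 0.21178931627140296
```

Request:
carry_out(increments=[[[0.18,0.029,0.298,0,0,0],[0.18,0.029,0.298,0,0,0],[0.18,0.029,0.298,0,0,0],[0.18,0.029,0.298,0,0,0],[0.18,0.029,0.298,0,0,0]]])

```text
clock: 3.78
tcp_pos: [0.5888, -0.0473, 0.3011]
orientation: [0.0, 1.0, -0.001, -0.0]
wrist_force: [0.1, -0.1, 0.5]
finger_gap: 0.0598
grip_force: 0.0
```

Request:
carry_out(increments=[[[0,0,0,0,0,0],[0,0,0,0,0,0]]])

```text
clock: 4.03
tcp_pos: [0.5897, -0.0464, 0.3022]
orientation: [0.0, 1.0, -0.0, 0.002]
wrist_force: [-0.1, -1.1, -0.7]
finger_gap: 0.0598
grip_force: 0.0
```

```bash
python3 - <<'E'
from h import *
np.set_printoptions(precision=4,suppress=True)
print(env.get_state()['tcp_pos'])
c=rd('top'); P=cloud(c); X,Y,Z=P[...,0],P[...,1],P[...,2]
c=rd('wrist'); P=cloud(c); X,Y,Z=P[...,0],P[...,1],P[...,2]
m=(abs(X-.59)<.04)&(abs(Y+.045)<.04)&(Z>.22)&(Z<.262); print(m.sum(),np.median(P[m],0),cv2.minAreaRect(P[m][:,:2].astype(np.float32)))
cv2.imwrite('pics/w2.png',c['frame']); s=env.get_state(); print(s['tcp_pos'],s['qvel'])
E
```

```text
[ 0.5897 -0.0464  0.3022]
1090 [ 0.5946 -0.0468  0.2503] ((0.5911232829093933, -0.04643338918685913), (0.021076686680316925, 0.0226163137704134), 0.7155014872550964)
[ 0.5896 -0.0462  0.3015] [ 0.0014  0.0091 -0.0059 -0.0028  0.001  -0.0001]
```

View pics/w2.png

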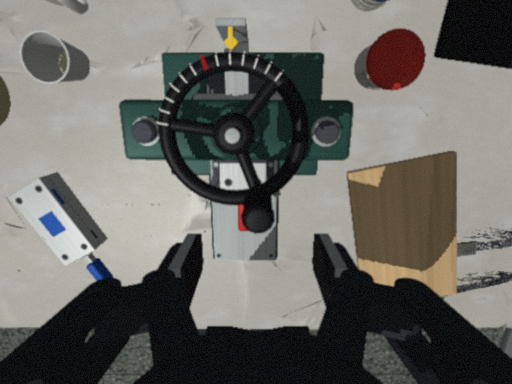

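```bash
python3 - <<'E'
from h import *
np.set_printoptions(precision=4,suppress=True)
c=rd('wrist'); P=cloud(c)
print('pointer tip,red line,hub',atz(c,[[232,48],[204,61]],.198),atz(c,[233,130],.2))
f=c['frame']; hsv=cv2.cvtColor(f,cv2.COLOR_BGR2HSV).astype(int); X,Y,Z=P[...,0],P[...,1],P[...,2]
m=(abs(Z-.19)<.012)&(abs(X-.64)<.08)&(abs(Y+.027)<.08)
rr=lambda p:np.hypot(P[...,0]-p[0],P[...,1]-p[1])
from scipy.optimize import least_squares
mm=m&(Z>.194)
p=np.array([.641,-.027])
for _ in range(8):
    q=P[mm&(abs(rr(p)-.055)<.010)]; s=least_squares(lambda z:np.hypot(q[:,0]-z[0],q[:,1]-z[1])-z[2],[*p,.055],loss='soft_l1',f_scale=.003); p=s.x[:2]
print('centre',s.x,len(q))
# columns
for sgn in (1,-1):
    k=(abs(X-.64)<.04)&(abs(Y-(-.027+.082*sgn))<.025)&(hsv[...,1]<60)&(Z>.1); print(k.sum(),np.median(P[k],0), (P[k].max(0)+P[k].min(0))/2)
# crosshead front edge & base front edge
g=(hsv[...,0]>60)&(hsv[...,0]<100)&(hsv[...,1]>60)
for lo,hi,n in((.15,.172,'head'),(.02,.035,'base')):
    k=g&(Z>lo)&(Z<hi); q=P[k]; print(n,len(q),np.median(q[:,2]),cv2.minAreaRect(q[:,:2].astype(np.float32)))
# deck edge line
k=(abs(Z-.03)<.006)&(hsv[...,1]<60)&(abs(Y+.027)<.07)&(X<.53)&(X>.43); q=P[k]
L=[];Rr=[]
for x in np.arange(.44,.52,.005):
    t=q[abs(q[:,0]-x)<.0025]
    if len(t)>5: L.append([x,t[:,1].max()]);Rr.append([x,t[:,1].min()])
L=np.array(L);Rr=np.array(Rr); print('deck edges',np.polyfit(L[:,0]-.48,L[:,1],1),np.polyfit(Rr[:,0]-.48,Rr[:,1],1),q[:,0].min())
E
```

```text
pointer tip,red line,hub [[ 0.7035 -0.0277  0.198 ]
 [ 0.6947 -0.0068  0.198 ]] [[ 0.6446 -0.0272  0.2   ]]
centre [ 0.6414 -0.0269  0.0545] 5404
1032 [0.6418 0.0531 0.172 ] [0.641  0.0549 0.1758]
2633 [ 0.6012 -0.1045  0.3466] [ 0.634  -0.1089  0.266 ]
head 7404 0.16158179078387053 ((0.640455961227417, -0.026715479791164398), (0.21019676327705383, 0.05629340559244156), 89.67892456054688)
base 3062 0.02565090671663725 ((0.6482356786727905, -0.026839211583137512), (0.16150179505348206, 0.20913347601890564), 0.0376560315489769)
deck edges [-0.0042  0.0236] [-0.0105 -0.0769] 0.4300798451547681
```

Request:
carry_out(increments=[[[0.001,0,0.07,0,0,0],[0.001,0,0.137,0,0,0],[0.001,0,0.137,0,0,0],[0.001,0,0.137,0,0,0]]])

```text
clock: 4.68
tcp_pos: [0.5905, -0.0462, 0.233]
orientation: [0.0, 1.0, 0.0, 0.001]
wrist_force: [0.0, -0.6, 0.7]
finger_gap: 0.0596
grip_force: 0.0
```

Request:
carry_out(increments=[[[0,0,0,0,0,0],[0,0,0,0,0,0],[0,0,0,0,0,0]]], jaw=1, squeeze=25)

```text
clock: 5.05
tcp_pos: [0.5907, -0.0464, 0.233]
orientation: [0.0, 1.0, -0.0, 0.001]
wrist_force: [-0.3, -1.1, 5.0]
finger_gap: 0.0214
grip_force: 24.5
```

Request:
carry_out(increments=[[[0.009,0.018,0,0,0,0],[0.0185,0.0315,0,0,0,0],[0.03,0.0435,0,0,0,0],[0.0435,0.0535,0,0,0,0],[0.058,0.061,0,0,0,0]]])

```text
clock: 5.68
tcp_pos: [0.6189, -0.0765, 0.233]
orientation: [-0.0, 1.0, 0.0, 0.0]
wrist_force: [-3.1, 2.5, 7.6]
finger_gap: 0.0215
grip_force: 24.8
```

Request:
carry_out(increments=[[[0.0156,0.0056,0,0,0,0],[0.0318,0.0088,0,0,0,0],[0.0482,0.0096,0,0,0,0],[0.0665,0.0076,0,0,0,0],[0.0665,0.0076,0,0,0,0]]])

```text
clock: 6.3
tcp_pos: [0.6532, -0.0805, 0.233]
orientation: [0.0, 1.0, 0.0, 0.001]
wrist_force: [-1.2, 1.6, 5.7]
finger_gap: 0.0217
grip_force: 24.7
```

Request:
carry_out(increments=[[[0,0,0,0,0,0],[0,0,0,0,0,0]]])

```text
clock: 6.55
tcp_pos: [0.6531, -0.0806, 0.233]
orientation: [0.0, 1.0, 0.0, 0.001]
wrist_force: [1.0, 0.7, 5.0]
finger_gap: 0.0217
grip_force: 24.6
```

Request:
carry_out(increments=[[[0,0,0,0,0,0],[0,0,0,0,0,0]]], jaw=0.45)

```text
clock: 6.8
tcp_pos: [0.6521, -0.0806, 0.2312]
orientation: [-0.0, 1.0, -0.0, -0.0]
wrist_force: [-0.3, 0.8, -0.0]
finger_gap: 0.0471
grip_force: 0.0
```

Request:
carry_out(increments=[[[0,0,-0.12,0,0,0],[0,0,-0.14,0,0,0],[-0.304,-0.106,-0.14,0,0,-0.089],[-0.304,-0.106,-0.14,0,0,-0.089],[-0.304,-0.106,-0.14,0,0,-0.089]]])

```text
clock: 7.42
tcp_pos: [0.4976, -0.0266, 0.3011]
orientation: [-0.0, 0.96, 0.279, -0.001]
wrist_force: [0.5, -0.4, 0.5]
finger_gap: 0.0471
grip_force: 0.0
```

Request:
carry_out(increments=[[[0,0,0,0,0,-0.149],[0,0,0,0,0,-0.149],[0,0,0,0,0,-0.149],[0,0,0,0,0,-0.149],[0,0,0,0,0,-0.149]]])

```text
clock: 8.05
tcp_pos: [0.5002, -0.0275, 0.3012]
orientation: [-0.0, 0.731, 0.682, -0.0]
wrist_force: [-0.2, -0.2, 0.6]
finger_gap: 0.0471
grip_force: 0.0
```

Request:
carry_out(increments=[[[0,0,0,0,0,-0.149],[0,0,0,0,0,-0.149],[0,0,0,0,0,-0.149],[0,0,0,0,0,-0.149],[0,0,0,0,0,-0.149]]])

```text
clock: 8.68
tcp_pos: [0.5002, -0.0275, 0.3012]
orientation: [-0.0, 0.345, 0.939, -0.0]
wrist_force: [-0.3, -0.3, -0.2]
finger_gap: 0.0471
grip_force: 0.0
```

Request:
carry_out(increments=[[[0,0,0,0,0,-0.1121],[0,0,0,0,0,-0.1121],[0,0,0,0,0,-0.1121],[0,0,0,0,0,-0.1121],[0,0,0,0,0,-0.1121]]])

```text
clock: 9.3
tcp_pos: [0.5002, -0.0275, 0.3012]
orientation: [-0.0, 0.004, 1.0, -0.0]
wrist_force: [0.0, 1.1, 0.0]
finger_gap: 0.0472
grip_force: 0.0
```

```bash
python3 - <<'E'
from h import *
np.set_printoptions(precision=4,suppress=True)
c=rd('wrist'); P=cloud(c); X,Y,Z=P[...,0],P[...,1],P[...,2]; cv2.imwrite('pics/w3.png',c['frame'])
s=env.get_state(); print(s['tcp_pos'],s['orientation'],s['joint_pos'])
hsv=cv2.cvtColor(c['frame'],cv2.COLOR_BGR2HSV).astype(int)
def comp(m,n,k0=30):
    k,l,s,ce=cv2.connectedComponentsWithStats(m.astype(np.uint8))
    for i in range(1,k):
        if s[i,4]>k0: print(n,ce[i].round(),s[i,4],np.nanmedian(P[l==i],0),cv2.minAreaRect(P[l==i][:,:2].astype(np.float32)))
comp(((hsv[...,0]<8)|(hsv[...,0]>172))&(hsv[...,1]>150)&(X<.62)&(abs(Y+.03)<.1),'red')
comp(((hsv[...,0]<8)|(hsv[...,0]>172))&(hsv[...,1]>150)&(X<.62)&(abs(Y+.03)<.1)&(abs(Z-.068)<.003),'redtop')
comp((hsv[...,0]>8)&(hsv[...,0]<28)&(hsv[...,1]>60)&(abs(Y+.28)<.14)&(abs(X-.46)<.17),'board',500)
comp((hsv[...,0]>100)&(hsv[...,0]<130)&(hsv[...,1]>130)&(X>.35)&(Y>.1)&(X<.6),'blue')
E
```

```text
[ 0.5003 -0.0275  0.3013] [-0.0002  0.0043  1.     -0.    ] [-0.2152  0.159  -0.0296  1.3826 -0.0001 -0.2066]
red [258. 177.] 348 [ 0.5149 -0.027   0.0671] ((0.5160172581672668, -0.027617527171969414), (0.014469987712800503, 0.042042285203933716), 89.86608123779297)
redtop [258. 178.] 335 [ 0.5159 -0.027   0.0672] ((0.5160155296325684, -0.02691860869526863), (0.013263539411127567, 0.04206500202417374), 89.53746032714844)
board [ 78. 125.] 19555 [ 0.448  -0.2808  0.0198] ((0.4611659049987793, -0.2895502746105194), (0.2538464069366455, 0.17289534211158752), 11.524681091308594)
blue [435.  89.] 509 [0.4056 0.2061 0.0364] ((0.40674546360969543, 0.2077377736568451), (0.04296575486660004, 0.01641133800148964), 27.993494033813477)
blue [464. 158.] 391 [0.4959 0.2589 0.0416] ((0.49643632769584656, 0.25905641913414), (0.03295820578932762, 0.024843676015734673), 27.997089385986328)
```

View pics/w3.png

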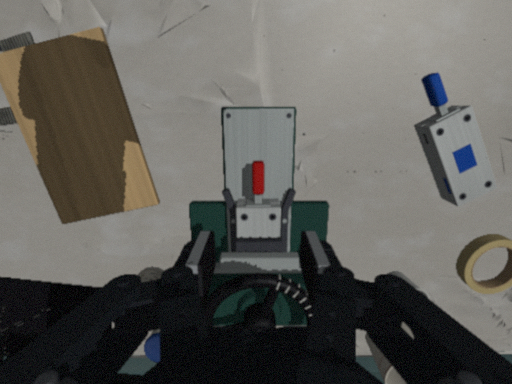

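Request:
carry_out(increments=[[[-0.033,0,0.12,0,0,0],[-0.033,0,0.24,0,0,0],[-0.033,0,0.36,0,0,0],[-0.033,0,0.44,0,0,0],[-0.033,0,0.488,0,0,0]]])

```text
clock: 9.98
tcp_pos: [0.5152, -0.0273, 0.0551]
orientation: [-0.002, 0.004, 1.0, 0.0]
wrist_force: [0.7, -0.2, 0.6]
finger_gap: 0.0469
grip_force: 0.0
```

Request:
carry_out(increments=[[[0,0,0,0,0,0],[0,0,0,0,0,0]]])

```text
clock: 10.22
tcp_pos: [0.5176, -0.0277, 0.0586]
orientation: [0.001, 0.003, 1.0, -0.0]
wrist_force: [0.6, 0.5, 0.3]
finger_gap: 0.047
grip_force: 0.0
```

Request:
carry_out(increments=[[[0,0,0,0,0,0],[0,0,0,0,0,0],[0,0,0,0,0,0]]], jaw=1, squeeze=110)

```text
clock: 10.6
tcp_pos: [0.5178, -0.0276, 0.0592]
orientation: [0.001, 0.003, 1.0, -0.0]
wrist_force: [0.2, 0.7, 6.1]
finger_gap: 0.0143
grip_force: 107.2
```

Request:
carry_out(increments=[[[0,0,-0.005,0,0,0],[0.03,0,-0.005,0,0,0],[0.09,0,-0.005,0,0,0],[0.15,0,-0.005,0,0,0],[0.21,0,-0.005,0,0,0]]])

```text
clock: 11.22
tcp_pos: [0.4099, -0.0269, 0.0599]
orientation: [-0.0, 0.003, 1.0, -0.0]
wrist_force: [1.4, -0.5, -3.5]
finger_gap: 0.0139
grip_force: 107.6
```

Request:
carry_out(increments=[[[0.04,0,0,0,0,0],[0.04,0,-0.05,0,0,0],[0.04,0,-0.1,0,0,0],[0.04,0,-0.1,0,0,0],[0.04,0,-0.1,0,0,0]]])

```text
clock: 11.85
tcp_pos: [0.3902, -0.0265, 0.1089]
orientation: [-0.001, 0.003, 1.0, 0.0]
wrist_force: [-0.2, -0.3, -5.6]
finger_gap: 0.0143
grip_force: 107.7
```

```bash
python3 - <<'E'
from h import *
c=rd('side'); f=c['frame'][130:260,180:320]; cv2.imwrite('pics/s1.png',cv2.resize(f,None,fx=4,fy=4)); s=env.get_state(); print(s['tcp_pos'],s['wrist_force'],s['ft_torque'],s['orientation'])
E
```

```text
[ 0.39018638 -0.02648709  0.10877357] [-6.65311166e-01  7.74418950e-04 -5.03144428e+00] [-0.0750754   0.53250273 -0.01453433] [-1.41696846e-03  2.95301393e-03  9.99994597e-01  2.79616717e-04]
```

View pics/s1.png

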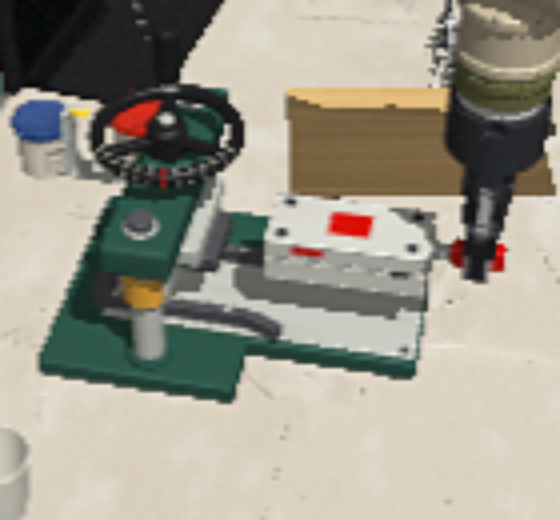

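Request:
carry_out(increments=[[[0.01,-0.1,0,0,0,-0.01],[0.03,-0.22,0,0,0,-0.02],[0.045,-0.34,0,0,0,-0.0336],[0.055,-0.45,0,0,0,-0.0336],[0.06,-0.54,0,0,0,-0.0336]]])

```text
clock: 12.52
tcp_pos: [0.359, -0.2984, 0.1087]
orientation: [-0.001, -0.102, 0.995, 0.001]
wrist_force: [0.5, 1.0, -5.7]
finger_gap: 0.0143
grip_force: 108.3
```

Request:
carry_out(increments=[[[0,0,0,0,0,0],[0,0,0,0,0,0],[0,0,0,0,0,0],[0,0,0,0,0,0]]])

```text
clock: 13.02
tcp_pos: [0.3603, -0.2955, 0.11]
orientation: [-0.0, -0.103, 0.995, 0.0]
wrist_force: [0.4, -0.6, -5.6]
finger_gap: 0.0143
grip_force: 108.4
```

```bash
python3 - <<'E'
from h import *
np.set_printoptions(precision=4,suppress=True)
c=rd('wrist'); P=cloud(c); X,Y,Z=P[...,0],P[...,1],P[...,2]; s=env.get_state(); print(s['tcp_pos'],s['orientation'],s['qvel'])
c=rd('top'); P=cloud(c); X,Y,Z=P[...,0],P[...,1],P[...,2]; hsv=cv2.cvtColor(c['frame'],cv2.COLOR_BGR2HSV).astype(int)
m=(abs(X-.46)<.14)&(abs(Y+.28)<.1)&(Z>.11)&(Z<.14)&(X>.385); q=P[m]; print(m.sum(),cv2.minAreaRect(q[:,:2].astype(np.float32)))
A=np.c_[q[:,:2]-q[:,:2].mean(0),np.ones(len(q))]; print('plane',np.linalg.lstsq(A,q[:,2],rcond=None)[0])
r=((hsv[...,0]<8)|(hsv[...,0]>172))&(hsv[...,1]>150)&(abs(X-.46)<.1)&(abs(Y+.28)<.08); print('patch',r.sum(),np.median(P[r],0))
E
```

```text
[ 0.3604 -0.2958  0.1101] [-0.0001 -0.1032  0.9947  0.    ] [-0.001  -0.0007  0.007   0.0029 -0.0023  0.0008]
883 ((0.4558807611465454, -0.27256762981414795), (0.14160959422588348, 0.06195613741874695), 11.457709312438965)
plane [-0.0024 -0.0194  0.1217]
patch 68 [ 0.4593 -0.2735  0.1221]
```

Request:
carry_out(increments=[[[0,-0.022,0.04,0,0,0],[0,-0.022,0.08,0,0,0],[0,-0.022,0.1,0,0,0],[0,-0.022,0.11,0,0,0],[0,-0.022,0.115,0,0,0]]])

```text
clock: 13.75
tcp_pos: [0.3627, -0.3075, 0.0528]
orientation: [0.0, -0.103, 0.995, -0.0]
wrist_force: [-0.3, -0.5, -4.8]
finger_gap: 0.0143
grip_force: 108.4
```

Request:
carry_out(increments=[[[0,0,0,0,0,0],[0,0,0.003,0,0,0],[0,0,0.005,0,0,0]]])

```text
clock: 14.12
tcp_pos: [0.3627, -0.3077, 0.0504]
orientation: [0.0, -0.102, 0.995, -0.0]
wrist_force: [-0.9, 0.4, -3.2]
finger_gap: 0.0139
grip_force: 108.5
```

Request:
carry_out(increments=[[[0,0,0.002,0,0,0],[0,0,0.003,0,0,0]]])

```text
clock: 14.38
tcp_pos: [0.3626, -0.3078, 0.0492]
orientation: [0.0, -0.102, 0.995, -0.0]
wrist_force: [-3.7, 1.0, 5.4]
finger_gap: 0.0142
grip_force: 109.7
```

Request:
carry_out(increments=[[[0,0,0,0,0,0],[0,0,0,0,0,0],[0,0,0,0,0,0]]], jaw=0.45)

```text
clock: 14.75
tcp_pos: [0.3628, -0.3077, 0.0489]
orientation: [0.0, -0.103, 0.995, -0.0]
wrist_force: [0.3, 0.5, 0.4]
finger_gap: 0.047
grip_force: 0.0
```

Request:
carry_out(increments=[[[0,0,-0.1,0,0,0],[0,0,-0.2,0,0,0],[0,0,-0.3,0,0,0],[0,0,-0.3,0,0,0]]])

```text
clock: 15.25
tcp_pos: [0.3644, -0.3096, 0.2029]
orientation: [0.003, -0.103, 0.995, -0.004]
wrist_force: [0.5, -0.8, -1.1]
finger_gap: 0.0469
grip_force: 0.0
```

```bash
python3 - <<'E'
from h import *
np.set_printoptions(precision=4,suppress=True)
c=rd('top'); P=cloud(c); X,Y,Z=P[...,0],P[...,1],P[...,2]; hsv=cv2.cvtColor(c['frame'],cv2.COLOR_BGR2HSV).astype(int)
m=(abs(X-.46)<.14)&(abs(Y+.28)<.1)&(Z>.05)&(Z<.08)&(X>.385); q=P[m]; print(m.sum(),cv2.minAreaRect(q[:,:2].astype(np.float32)))
A=np.c_[q[:,:2]-q[:,:2].mean(0),np.ones(len(q))]; print('plane',np.linalg.lstsq(A,q[:,2],rcond=None)[0])
r=((hsv[...,0]<8)|(hsv[...,0]>172))&(hsv[...,1]>150)&(abs(X-.46)<.1)&(abs(Y+.28)<.08); print('patch',r.sum(),np.median(P[r],0))
s=env.get_state();print(s['tcp_pos'],s['orientation'],s['joint_pos'])
E
```

```text
800 ((0.4566158950328827, -0.28495436906814575), (0.143797367811203, 0.06387190520763397), 12.622434616088867)
plane [ 0.0112 -0.0213  0.0619]
patch 94 [ 0.4546 -0.2913  0.0609]
[ 0.3635 -0.3085  0.2005] [ 0.0014 -0.1025  0.9947 -0.0019] [-0.8724  0.1429 -0.2974  1.1257  0.0001 -1.0777]
```

Request:
carry_out(increments=[[[-0.275,0.471,-0.16,0,0,-0.047],[-0.275,0.471,-0.16,0,0,-0.047],[-0.275,0.471,-0.16,0,0,-0.047],[-0.275,0.471,-0.16,0,0,-0.047],[-0.275,0.471,-0.16,0,0,-0.047]]])

```text
clock: 15.92
tcp_pos: [0.4491, -0.0462, 0.2778]
orientation: [-0.001, -0.249, 0.969, 0.001]
wrist_force: [0.2, -1.4, 0.6]
finger_gap: 0.0471
grip_force: 0.0
```

Request:
carry_out(increments=[[[-0.123,0.434,0,0,0,0],[-0.123,0.434,0,0,0,0],[-0.123,0.434,0,0,0,0],[-0.123,0.434,0,0,0,0],[-0.123,0.434,0,0,0,0]]])

```text
clock: 16.55
tcp_pos: [0.3973, 0.1731, 0.2769]
orientation: [-0.002, -0.25, 0.968, 0.0]
wrist_force: [0.6, -1.0, 0.0]
finger_gap: 0.047
grip_force: 0.0
```

Request:
carry_out(increments=[[[0,0,0,0,0,0],[0,0,0,0,0,0],[0,0,0,0,0,0]]])

```text
clock: 16.92
tcp_pos: [0.3992, 0.1701, 0.2784]
orientation: [-0.0, -0.247, 0.969, -0.0]
wrist_force: [0.9, -0.8, 0.7]
finger_gap: 0.0473
grip_force: 0.0
```

```bash
cat > bl.py <<'E'
from h import *
np.set_printoptions(precision=4,suppress=True)
c=rd('wrist'); P=cloud(c); X,Y,Z=P[...,0],P[...,1],P[...,2]; cv2.imwrite('pics/w4.png',c['frame'])
s=env.get_state(); print(s['tcp_pos'],s['orientation'],s['qvel'])
hsv=cv2.cvtColor(c['frame'],cv2.COLOR_BGR2HSV).astype(int)
def comp(m,n,k0=30):
    k,l,s,ce=cv2.connectedComponentsWithStats(m.astype(np.uint8))
    for i in range(1,k):
        if s[i,4]>k0: print(n,ce[i].round(),s[i,4],np.nanmedian(P[l==i],0),cv2.minAreaRect(P[l==i][:,:2].astype(np.float32)))
bl=(hsv[...,0]>100)&(hsv[...,0]<130)&(hsv[...,1]>120)&(X>.35)&(Y>.1)&(X<.6)
comp(bl,'blue')
comp(bl&(Z>.035)&(X<.45),'handle top')
comp((Z>.0385)&(Z<.046)&(abs(X-.49)<.11)&(abs(Y-.25)<.12)&(X>.42),'block top')
E
python3 bl.py
```

```text
[0.3992 0.1702 0.2785] [-0.0001 -0.2468  0.9691 -0.0001] [ 0.004  -0.0029  0.0036  0.0015  0.0004  0.0011]
blue [281. 181.] 315 [0.4035 0.2085 0.037 ] ((0.404672235250473, 0.20950765907764435), (0.04316835105419159, 0.013429979793727398), 29.624055862426758)
blue [279. 253.] 342 [0.4964 0.2588 0.0414] ((0.4965701699256897, 0.25947946310043335), (0.032076526433229446, 0.024227162823081017), 29.42566680908203)
blue [439. 297.] 103 [0.4534 0.5439 0.0093] ((0.40231087803840637, 0.38505297899246216), (0.35021117329597473, 0.025269895792007446), 71.9887924194336)
handle top [281. 182.] 297 [0.4043 0.2088 0.0371] ((0.40480536222457886, 0.2095833718776703), (0.042078133672475815, 0.013429979793727398), 29.624055862426758)
block top [279. 250.] 3401 [0.491  0.2566 0.0413] ((0.4950600862503052, 0.2592746317386627), (0.13078689575195312, 0.059572719037532806), 28.673227310180664)
```

Request:
carry_out(increments=[[[-0.048,0.063,0.12,0,0,0],[-0.048,0.063,0.24,0,0,0],[-0.048,0.063,0.36,0,0,0],[-0.048,0.063,0.45,0,0,0],[-0.048,0.063,0.499,0,0,0]]])

```text
clock: 17.6
tcp_pos: [0.4032, 0.2091, 0.0265]
orientation: [-0.002, -0.247, 0.969, -0.0]
wrist_force: [0.4, -0.4, -0.5]
finger_gap: 0.047
grip_force: 0.0
```

Request:
carry_out(increments=[[[0,0,0,0,0,0],[0,0,0,0,0,0]]])

```text
clock: 17.85
tcp_pos: [0.4059, 0.2102, 0.0301]
orientation: [0.001, -0.247, 0.969, -0.0]
wrist_force: [0.6, 0.6, 0.6]
finger_gap: 0.0472
grip_force: 0.0
```

Request:
carry_out(increments=[[[0,0,0,0,0,0],[0,0,0,0,0,0],[0,0,0,0,0,0]]], jaw=1, squeeze=110)

```text
clock: 18.23
tcp_pos: [0.406, 0.2103, 0.0307]
orientation: [0.001, -0.247, 0.969, -0.0]
wrist_force: [-0.7, -0.9, 6.4]
finger_gap: 0.0142
grip_force: 107.2
```

Request:
carry_out(increments=[[[0,0,-0.03,0,0,0],[0,0,-0.09,0,0,0],[0,0,-0.15,0,0,0],[0,0,-0.18,0,0,0],[0,0,-0.18,0,0,0]]])

```text
clock: 18.85
tcp_pos: [0.4048, 0.2102, 0.1198]
orientation: [0.0, -0.248, 0.969, -0.0]
wrist_force: [0.1, 0.4, -6.6]
finger_gap: 0.014
grip_force: 107.6
```

Request:
carry_out(increments=[[[0.05,-0.065,0,0,0,0.01],[0.12,-0.155,0,0,0,0.03],[0.19,-0.245,0,0,0,0.055],[0.25,-0.325,0,0,0,0.072],[0.292,-0.381,0,0,0,0.08]]])

```text
clock: 19.48
tcp_pos: [0.3663, -0.0284, 0.118]
orientation: [-0.001, 0.003, 1.0, 0.0]
wrist_force: [0.4, 0.3, -5.9]
finger_gap: 0.014
grip_force: 108.2
```

Request:
carry_out(increments=[[[0,0,0,0,0,0],[0,0,0,0,0,0],[0,0,0,0,0,0],[0,0,0,0,0,0]]])

```text
clock: 19.98
tcp_pos: [0.3681, -0.0262, 0.1189]
orientation: [-0.0, 0.0, 1.0, 0.0]
wrist_force: [0.5, -0.2, -5.5]
finger_gap: 0.0143
grip_force: 108.3
```

```bash
cat > m.py <<'E'
from h import *
np.set_printoptions(precision=4,suppress=True)
c=rd('top'); P=cloud(c); X,Y,Z=P[...,0],P[...,1],P[...,2]; hsv=cv2.cvtColor(c['frame'],cv2.COLOR_BGR2HSV).astype(int)
s=env.get_state();print(s['tcp_pos'],s['orientation'],s['qvel'])
h=s['tcp_pos'][2]+.0115
m=(abs(X-.47)<.1)&(abs(Y+.027)<.06)&(abs(Z-h)<.008)&(X>s['tcp_pos'][0]+.04); q=P[m]; print(m.sum(),h,cv2.minAreaRect(q[:,:2].astype(np.float32)))
A=np.c_[q[:,:2]-q[:,:2].mean(0),np.ones(len(q))]; print('plane',np.linalg.lstsq(A,q[:,2],rcond=None)[0])
r=(hsv[...,0]>100)&(hsv[...,0]<130)&(hsv[...,1]>120)&(abs(X-.47)<.1)&(abs(Y+.027)<.06); print('patch',r.sum(),np.median(P[r],0))
E
python3 m.py
```

```text
[ 0.3681 -0.0263  0.119 ] [-0.0001  0.0001  1.      0.    ] [-0.0068 -0.0008  0.002   0.0012 -0.0001 -0.0003]
879 0.1305109380534279 ((0.4724557399749756, -0.023887328803539276), (0.12708191573619843, 0.05926160514354706), 1.297569990158081)
plane [-0.0132 -0.004   0.1292]
patch 67 [ 0.4735 -0.024   0.1291]
```

```bash
cat > mw.py <<'E'
from h import *
np.set_printoptions(precision=4,suppress=True)
c=rd('wrist'); P=cloud(c); X,Y,Z=P[...,0],P[...,1],P[...,2]; cv2.imwrite('pics/w5.png',cv2.resize(c['frame'][140:384,100:420],None,fx=2.4,fy=2.4))
s=env.get_state();x0=s['tcp_pos'][0];h=s['tcp_pos'][2]+.0105;print(s['tcp_pos'])
def edges(m,x1,x2,n):
    q=P[m]; L=[]
    for x in np.arange(x1,x2,.004):
        t=q[abs(q[:,0]-x)<.002][:,1]
        if len(t)>4: L.append([x,t.max(),t.min()])
    L=np.array(L)
    if len(L)<4: return print(n,'few',len(L))
    xm=L[:,0].mean(); a=np.polyfit(L[:,0]-xm,L[:,1],1);b=np.polyfit(L[:,0]-xm,L[:,2],1); print(n,len(L),xm,a,b,'mid',(a+b)/2)
edges((abs(Y+.027)<.05)&(abs(Z-h)<.006),x0+.045,x0+.16,'mould')
hs=cv2.cvtColor(c['frame'],cv2.COLOR_BGR2HSV).astype(int)
edges((abs(Y+.027)<.06)&(abs(Z-.03)<.006)&(hs[...,1]<70),.44,.535,'deck')
edges((abs(Y+.027)<.06)&(abs(Z-.044)<.004),.55,.62,'rails')
E
python3 mw.py
```

```text
[ 0.3682 -0.0264  0.1191]
mould few 0
deck few 0
rails few 0
```

View pics/w5.png

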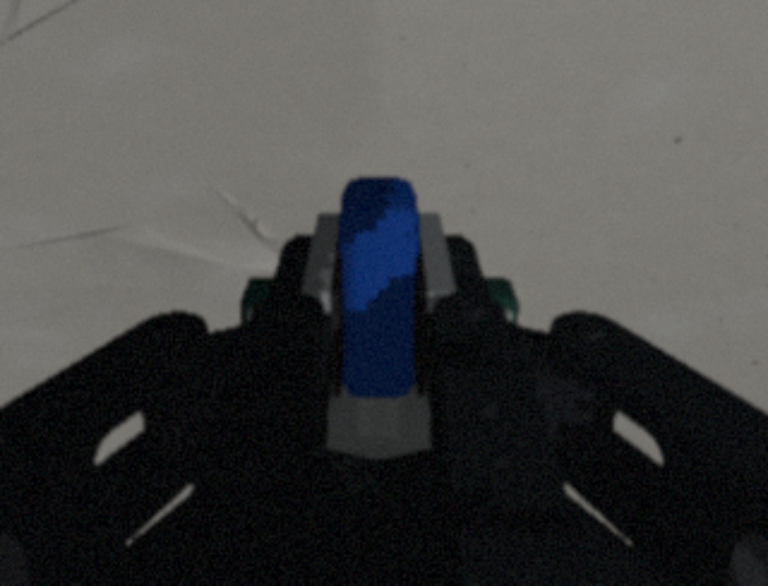

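Request:
carry_out(increments=[[[0,-0.001,0.04,0,0,0],[0,-0.001,0.08,0,0,0],[0,-0.001,0.1,0,0,0],[0,-0.001,0.11,0,0,0],[0,-0.001,0.11,0,0,0]]])

```text
clock: 20.7
tcp_pos: [0.3683, -0.0275, 0.0642]
orientation: [0.0, 0.001, 1.0, -0.0]
wrist_force: [0.1, 0.1, -5.6]
finger_gap: 0.0137
grip_force: 108.3
```

Request:
carry_out(increments=[[[-0.02,0,0,0,0,0],[-0.05,0,0,0,0,0],[-0.08,0,0,0,0,0],[-0.1,0,0,0,0,0]]])

```text
clock: 21.2
tcp_pos: [0.4201, -0.0278, 0.0643]
orientation: [0.001, 0.001, 1.0, -0.0]
wrist_force: [0.6, -0.9, -6.3]
finger_gap: 0.0141
grip_force: 108.3
```

Request:
carry_out(increments=[[[-0.02,0.001,0.002,0,0,0],[-0.06,0.001,0.003,0,0,0],[-0.1,0.001,0.003,0,0,0],[-0.14,0.001,0.003,0,0,0],[-0.16,0.001,0.003,0,0,0]]])

```text
clock: 21.82
tcp_pos: [0.4994, -0.0273, 0.0624]
orientation: [0.0, 0.001, 1.0, -0.0]
wrist_force: [-0.5, -0.4, -6.3]
finger_gap: 0.0138
grip_force: 108.4
```

Request:
carry_out(increments=[[[-0.012,0,0,0,0,0],[-0.024,0,0,0,0,0],[-0.028,0,0,0,0,0],[-0.032,0,0,0,0,0]]])

```text
clock: 22.32
tcp_pos: [0.5138, -0.0273, 0.0626]
orientation: [-0.0, 0.001, 1.0, -0.0]
wrist_force: [-0.3, 0.2, -4.2]
finger_gap: 0.0141
grip_force: 108.5
```

Request:
carry_out(increments=[[[-0.002,0,0,0,0,0],[-0.004,0,0,0,0,0]]])

```text
clock: 22.58
tcp_pos: [0.516, -0.0273, 0.0626]
orientation: [-0.0, 0.001, 1.0, -0.0]
wrist_force: [-0.6, 0.9, -5.8]
finger_gap: 0.0141
grip_force: 108.5
```

Request:
carry_out(increments=[[[-0.002,0,0,0,0,0],[-0.004,0,0,0,0,0],[-0.004,0,0,0,0,0]]])

```text
clock: 22.95
tcp_pos: [0.5183, -0.0274, 0.0626]
orientation: [0.0, 0.001, 1.0, -0.0]
wrist_force: [0.1, -0.5, -5.3]
finger_gap: 0.0146
grip_force: 108.5
```

Request:
carry_out(increments=[[[-0.002,0,0,0,0,0],[-0.004,0,0,0,0,0],[-0.004,0,0,0,0,0]]])

```text
clock: 23.32
tcp_pos: [0.5185, -0.0273, 0.0622]
orientation: [-0.002, 0.001, 1.0, -0.0]
wrist_force: [-5.5, -1.0, -3.4]
finger_gap: 0.0141
grip_force: 108.6
```

Request:
carry_out(increments=[[[0,0,0.002,0,0,0],[-0.001,0,0.003,0,0,0],[-0.001,0,0.004,0,0,0]]])

```text
clock: 23.7
tcp_pos: [0.5184, -0.0273, 0.0607]
orientation: [-0.002, 0.001, 1.0, -0.0]
wrist_force: [-9.8, -0.3, 5.2]
finger_gap: 0.0143
grip_force: 109.8
```

Request:
carry_out(increments=[[[0,0,0,0,0,0],[0,0,0,0,0,0],[0,0,0,0,0,0]]], jaw=0.45)

```text
clock: 24.08
tcp_pos: [0.5219, -0.0275, 0.0613]
orientation: [0.001, 0.001, 1.0, -0.0]
wrist_force: [-0.7, 0.7, -0.4]
finger_gap: 0.0469
grip_force: 0.0
```

Request:
carry_out(increments=[[[0,0,-0.1,0,0,0],[0,0,-0.22,0,0,0],[0,0,-0.34,0,0,0],[0,0,-0.46,0,0,0],[0,0,-0.48,0,0,0]]])

```text
clock: 24.7
tcp_pos: [0.523, -0.0277, 0.3059]
orientation: [0.005, 0.001, 1.0, -0.001]
wrist_force: [-0.9, 0.3, -0.3]
finger_gap: 0.047
grip_force: 0.0
```

Request:
carry_out(increments=[[[0,0,0,0,0,0],[0,0,0,0,0,0]]])

```text
clock: 24.95
tcp_pos: [0.52, -0.0271, 0.2988]
orientation: [-0.001, 0.001, 1.0, 0.0]
wrist_force: [-0.5, -0.4, -0.2]
finger_gap: 0.0469
grip_force: 0.0
```

```bash
python3 - <<'E'
from h import *
np.set_printoptions(precision=4,suppress=True)
c=rd('wrist'); P=cloud(c); X,Y,Z=P[...,0],P[...,1],P[...,2]; cv2.imwrite('pics/w6.png',cv2.resize(c['frame'][100:384,100:420],None,fx=2.1,fy=2.1))
s=env.get_state(); print(s['tcp_pos'],s['orientation'],s['joint_pos'])
hsv=cv2.cvtColor(c['frame'],cv2.COLOR_BGR2HSV).astype(int)
m=(hsv[...,0]>100)&(hsv[...,0]<130)&(hsv[...,1]>120)&(abs(Y+.027)<.06)&(X<.62)&(Z>.05)&(Z<.08)
k,l,st,ce=cv2.connectedComponentsWithStats(m.astype(np.uint8))
for i in range(1,k):
    if st[i,4]>20: print(ce[i],st[i,4],np.median(P[l==i],0),cv2.minAreaRect(P[l==i][:,:2].astype(np.float32)))
c=rd('top');P=cloud(c); X,Y,Z=P[...,0],P[...,1],P[...,2]
m=(Z>.235)&(Z<.265)&(abs(X-.64)<.08)&(abs(Y+.04)<.08); print('crank',m.sum(),np.median(P[m],0))
E
```

```text
[ 0.5199 -0.0271  0.2986] [-0.0017  0.001   1.      0.0003] [-0.2064  0.2003  0.0144  1.3884 -0.0001 -0.2043]
[257.   164.07] 357 [ 0.5162 -0.0276  0.067 ] ((0.5168987512588501, -0.027638167142868042), (0.01304127462208271, 0.0413709431886673), 89.9124984741211)
crank 50 [ 0.6538 -0.0777  0.252 ]
```

View pics/w6.png

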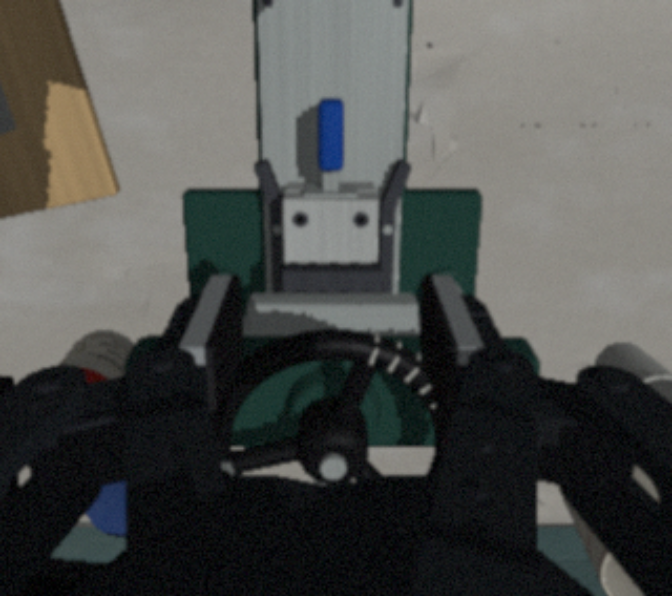

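Request:
carry_out(increments=[[[-0.1,-0.04,-0.003,0,0,0],[-0.2,-0.08,-0.003,0,0,0],[-0.265,-0.107,-0.003,0,0,0],[-0.265,-0.107,-0.003,0,0,0],[-0.265,-0.107,-0.003,0,0,0]]])

```text
clock: 25.68
tcp_pos: [0.6523, -0.0808, 0.3008]
orientation: [-0.001, 0.001, 1.0, 0.0]
wrist_force: [-1.1, 0.9, -0.2]
finger_gap: 0.0468
grip_force: 0.0
```

Request:
carry_out(increments=[[[0,0,0,0,0,0],[0,0,0,0,0,0]]])

```text
clock: 25.92
tcp_pos: [0.6524, -0.0806, 0.303]
orientation: [0.0, 0.001, 1.0, -0.0]
wrist_force: [-0.4, 0.4, -0.0]
finger_gap: 0.0467
grip_force: 0.0
```

Request:
carry_out(increments=[[[0,0,0.07,0,0,0],[0,0,0.13,0,0,0],[0,0,0.138,0,0,0],[0,0,0.138,0,0,0]]])

```text
clock: 26.42
tcp_pos: [0.6531, -0.081, 0.2342]
orientation: [0.0, 0.001, 1.0, -0.0]
wrist_force: [0.2, -0.2, -0.1]
finger_gap: 0.0474
grip_force: 0.0
```

Request:
carry_out(increments=[[[0,0,0,0,0,0],[0,0,0,0,0,0],[0,0,0,0,0,0]]], jaw=1, squeeze=40)

```text
clock: 26.8
tcp_pos: [0.6538, -0.0806, 0.2351]
orientation: [0.002, 0.001, 1.0, 0.0]
wrist_force: [-0.2, 3.0, 7.0]
finger_gap: 0.0208
grip_force: 39.4
```

Request:
carry_out(increments=[[[0.0208,-0.0026,0,0,0,0],[0.0426,-0.001,0,0,0,0],[0.0638,0.0048,0,0,0,0],[0.0834,0.0148,0,0,0,0],[0.1006,0.0284,0,0,0,0]]])

```text
clock: 27.42
tcp_pos: [0.6048, -0.0668, 0.2351]
orientation: [0.003, 0.001, 1.0, -0.0]
wrist_force: [6.3, 2.6, 4.2]
finger_gap: 0.0209
grip_force: 39.3
```

Request:
carry_out(increments=[[[0.0142,0.0168,0,0,0,0],[0.0248,0.0362,0,0,0,0],[0.03,0.0518,0,0,0,0],[0.0328,0.068,0,0,0,0],[0.0334,0.079,0,0,0,0]]])

```text
clock: 28.05
tcp_pos: [0.5876, -0.0284, 0.2351]
orientation: [0.002, 0.001, 1.0, -0.002]
wrist_force: [3.3, -3.7, 6.9]
finger_gap: 0.0209
grip_force: 39.5
```

Request:
carry_out(increments=[[[0,0,0,0,0,0],[0,0,0,0,0,0],[0,0,0,0,0,0]]])

```text
clock: 28.42
tcp_pos: [0.5876, -0.0278, 0.2351]
orientation: [0.002, 0.001, 1.0, -0.001]
wrist_force: [1.8, 0.2, 7.2]
finger_gap: 0.0208
grip_force: 39.6
```

Request:
carry_out(increments=[[[0,0,0,0,0,0],[0,0,0,0,0,0],[0,0,0,0,0,0]]], jaw=0.4)

```text
clock: 28.8
tcp_pos: [0.5856, -0.0272, 0.2325]
orientation: [-0.001, 0.001, 1.0, -0.0]
wrist_force: [0.1, -0.1, 0.1]
finger_gap: 0.0512
grip_force: 0.0
```

Request:
carry_out(increments=[[[0,0,-0.08,0,0,0],[0,0,-0.16,0,0,0],[0.1,0,-0.22,0,0,0],[0.2,0,-0.22,0,0,0],[0.3,0,-0.22,0,0,0]]])

```text
clock: 29.42
tcp_pos: [0.4347, -0.0269, 0.3432]
orientation: [0.0, 0.001, 1.0, -0.0]
wrist_force: [-0.2, -0.0, 0.9]
finger_gap: 0.0512
grip_force: 0.0
```

Request:
carry_out(increments=[[[0.1,0,0,0,0,0],[0.1,0,0,0,0,0],[0.1,0,0,0,0,0],[0.1,0,0,0,0,0]]])

```text
clock: 29.92
tcp_pos: [0.3872, -0.027, 0.343]
orientation: [-0.0, 0.001, 1.0, -0.0]
wrist_force: [0.0, 0.3, 0.0]
finger_gap: 0.051
grip_force: 0.0
```

```bash
python3 - <<'E'
from h import *
np.set_printoptions(precision=4,suppress=True)
c=rd('top');P=cloud(c); X,Y,Z=P[...,0],P[...,1],P[...,2]; hsv=cv2.cvtColor(c['frame'],cv2.COLOR_BGR2HSV).astype(int)
s=env.get_state(); print(s['tcp_pos'],s['qvel'],s['wrist_force'])
m=(Z>.235)&(Z<.265)&(abs(X-.62)<.08)&(abs(Y+.03)<.08); print('crank',m.sum(),np.median(P[m],0),P[m].mean(0) if m.any() else 0)
a=c['frame'][110:240,225:400]
w=rd('side')
b=w['frame'][130:260,180:320]
cv2.imwrite('pics/e.png',np.hstack([cv2.resize(a,(400,300),interpolation=cv2.INTER_CUBIC),cv2.resize(b,(400,300),interpolation=cv2.INTER_CUBIC)]))
r=((hsv[...,0]<10)|(hsv[...,0]>170))&(hsv[...,1]>90)&(abs(X-.7)<.05)&(abs(Y+.027)<.06)&(Z>.17); print('red',np.argwhere(r),P[r])
y=(hsv[...,0]>18)&(hsv[...,0]<38)&(hsv[...,1]>110)&(abs(X-.7)<.05)&(abs(Y+.027)<.04)&(Z>.17); print('yel',P[y].mean(0))
r=((hsv[...,0]<8)|(hsv[...,0]>172))&(hsv[...,1]>150)&(abs(X-.46)<.1)&(abs(Y+.28)<.08); print('patch',r.sum(),np.median(P[r],0))
r=(hsv[...,0]>100)&(hsv[...,0]<130)&(hsv[...,1]>130)&(abs(X-.52)<.06)&(abs(Y+.027)<.05)&(Z<.08)
print('blue grip',r.sum(),np.median(P[r],0))
E
```

```text
[ 0.3871 -0.027   0.3428] [ 0.0001  0.0031 -0.0041  0.004  -0.0003 -0.0004] [-0.2277  0.3127  0.7238]
crank 58 [ 0.5871 -0.0253  0.2509] [ 0.5868 -0.0253  0.2507]
red [[132 275]
 [133 275]
 [133 276]
 [133 277]
 [134 275]
 [134 276]
 [134 277]] [[ 0.7006 -0.0201  0.2014]
 [ 0.6985 -0.0204  0.1976]
 [ 0.6991 -0.0234  0.1951]
 [ 0.6989 -0.0261  0.1965]
 [ 0.6956 -0.0205  0.1977]
 [ 0.695  -0.0231  0.2011]
 [ 0.6961 -0.0262  0.1964]]
yel [ 0.7115 -0.0254  0.1972]
patch 88 [ 0.456  -0.2911  0.0617]
blue grip 50 [ 0.518  -0.026   0.0679]
```

View pics/e.png

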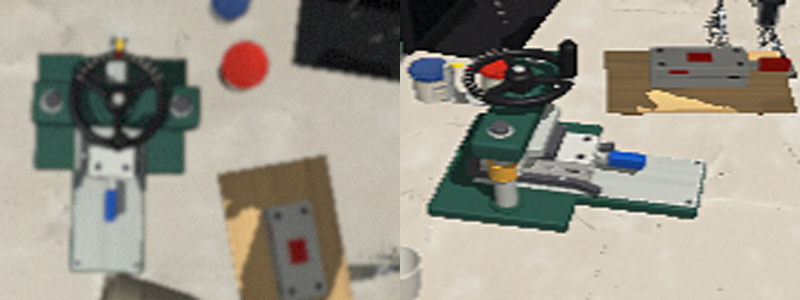

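```bash
python3 -c "
from workcell import env
print(env.hand_in())"
```

```text
the job is handed in; nothing more can be done
None
```

The job is handed in: the red mould lies flat on the plywood board, the blue mould is home against the back stop, and the red line stands within about 0.05 rad of the pointer by camera. Clamp force on the blue mould was not measured.

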